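# Seat the sample block against the hidden stop

### The arm

A 6-joint arm with a two-finger parallel gripper is mounted at the origin on a cart in front of the work surface, level with it; the furniture and walls round the work are solid. World frame = base frame: x ahead of the robot, y to its left, z up, the work surface at z = 0. Lengths are in mm, angles in degrees, forces in N, time in s.
With the tool pointing down it reaches from about 300 to 850 mm from the base axis. Payload 4.2 kg.
Tool frame: the origin (TCP) lies midway between the tips of the shut fingers; the grasp point (between the pads) lies 19 mm behind it; z points along the fingers, y is the direction in which the jaws open and shut (so a half turn about z gives the same grasp; the last joint's range is limited). The gripper opens to 91 mm and grips with 3 to 60 N. Pads are 32 mm wide; open, the fingers measure 118 mm over their backs; the gripper's body (76 mm by 178 mm) begins 60 mm behind the grasp point.
Start: joints at [69.5, 18.312, 89.639, -0, 72.044, -1.146], TCP at [190.565, 542.52, 213.976] pointing down, gripper open.
Joint ranges: [-177.97, 177.97], [-48.28, 115.42], [12.27, 149.76], [-77.06, 257.06], [2.81, 150.46], [-146.56, 146.56]. Speed limits (degrees/s): [147.25, 147.25, 180, 180, 180, 180].

### API

Orientations are given as [roll, pitch, yaw] about the fixed x, y, z axes, in that order (R = Rz(yaw) Ry(pitch) Rx(roll)).
In Python, from workcell import * gives the robot as it stands.
- The arm moves only by the tool arm_command, never from a script. Its argument "deltas" is text: rows parted by semicolons, each of 7 numbers parted by spaces: the shift along the tool's x, y, z in mm, then the turn, a rotation vector about the tool's x, y, z in degrees, then the finger opening in mm, from 0 to 91.2. In form: x y z wx wy wz hand; .... A call has 1 to 5 rows; each row shifts and turns the commanded pose from where the row before left it, along the tool's axes as they then stand; what a row does not reach is not made up. A row lasts 1/8 s, in which the tool goes at most 62.5 mm and 10.7 degrees, less where a joint would pass 70% of its speed; a pose out of reach is approached as far as the arm can. A call is refused whole if a number of a shift passes 62.5 or a number of a turn 10.7, either way. A call with a gripper value outside its range is refused whole. The fingers move at their own pace and stop on an object; "force" is the grip in N (left out, the last holds). Time passes only in rows, so rows that do not move let the fingers close. It gives the time, the measured TCP pose, the force and the opening at its end, in the units of the state.
- state(): the state, without advancing time (a new reading comes with each control period).
- grab_frame(name): name is "side" or "top"; returns the picture (400x640x3 uint8, red, green, blue); there is no depth.
- camera_model(name): a dict with "fx", "fy", "cx", "cy" (pixels), "k1" (the pictures are not rectified: a ray, as slopes to the right and down, at radius r is drawn at 1 + k1 r^2 times it, then the intrinsics apply), "rvec" (rotation vector, rad) and "tvec" (3), from world to camera coordinates, as OpenCV has them. Camera axes: x right, y down, z forward; pixel columns grow to the right and rows downward; lengths in mm; the calibration is good to about 2 mm. A picture is of the moment at which its call begins. camera_model takes no time and is no camera call.
- job_done(): hands the job in, once; it reports no verdict.
The state is a dict: "time_s": time; "qpos": joint angles; "qvel": joint speeds; "effort": joint torques, N m; "ee_pos": TCP position; "ee_rot": TCP orientation; "force": force on the tool from outside, world axes, zero at the start; "torque": the same for the moment, N m; "gripper_width": finger opening in mm.
Only numpy, scipy, OpenCV 4.12 (cv2) and the standard library are available. Lean on these libraries where they do the work, as an engineer would, in place of code of your own. Each camera call takes 0.05 s, during which the arm holds its last target. There are 200 camera calls.

### The job

Take the screwdriver from the wooden pad and nudge the steel sample block with it, gently and a little at a time, along the slot of the grey-topped holder until the block rests right up against the sprung stop hidden inside. Feel for the stop and do not ram it; never push the block with the fingers and never knock it so that it shoots along. Then lay the screwdriver back down on the wooden pad, and leave the other things as they stand.

Things in the scene. Friction and masses are not known exactly. Their poses are not given: they have to be found in the camera images.
- holder: sample holder, fixed: aluminium bed 80 mm wide, grey cover plate over a straight slot closed at the far end. Origin on the worktop under the middle of the mouth (the cover's front edge); x into the slot, z up. Slot 52 mm wide, floor 22 mm, ceiling 37 mm above the worktop. Cover from x = 0 to 138 mm, top at 45 mm, fittings to 51 mm. The bed juts out 10 mm before the mouth; foot tabs reach to y = +-57 mm
- mouth (a point): middle of the mouth's lower edge: on the slot's centre line, on the slot's floor. The face of the hidden stop, a blunt pin on the centre line, is 77 to 112 mm into the slot from here, different every time; it cannot be seen or measured, only felt. It is sprung, yielding 1 mm per 5 N and following the block back; more than 20 N on it counts as ramming
- sample: plain dark steel sample block, 50 x 75 x 9 mm, about 60 to 130 g, lying on the slot's floor, nose in the slot, tail 12 to 22 mm out of the mouth. Origin at its underside's centre; y points into the slot: nose at y = +37.5 mm, tail face (to be tapped) at y = -37.5 mm. Slides freely (over 0.1 m/s counts as shooting along), drag 0.3 to 1.5 N, 1 mm side play. Seated, its tail is 2 to 37 mm inside the mouth
- screwdriver: screwdriver, 180 mm long, 70 g, lying on the wooden pad, tip pointing roughly away from the robot. Origin under its middle at the level of the handle's underside, axis at z = 12 mm. Handle 26 mm wide (y), 24 mm high, from x = +10 to +90 mm; steel shaft 6 mm thick, from x = +10 to -90 mm (tip). Hold it across y, near x = +30 mm
- driver_tip (a point): end of the screwdriver's shaft, on its axis
- driver_mid (a point): point on the screwdriver's axis inside the handle, 40 mm from the handle's butt end
- pad: wooden pad, fixed, 120 x 190 x 18 mm, to the left or the right of the holder. Origin at the centre of its underside, y along its 190 mm side
- beaker: bystander: small clear beaker 47 mm wide, 58 mm high; origin at the centre of its underside
- weight: bystander: small brass weight 22 mm wide, 26 mm high; origin at the centre of its underside
- vial: bystander: small vial 23 mm wide, 50 mm high; origin at the centre of its underside
- pack: bystander: dark grey soft-cornered pack, 76 x 164 x 30 mm, on the side opposite the wooden pad; origin at the centre of its underside

How it is judged (in metres and radians):
On the way, in this order (a step that is already met when the one before it is completed fails the run):
1. the screwdriver is lifted off the wooden pad (z of driver_mid in the frame of pad above 0.06 m), for 0.1 s.
2. the sample block rests against the hidden stop (gap under 2 mm) (y of stop_face in the frame of sample below 0.0435 m), for 0.2 s.
At the end, for the whole second after the job is handed in: the sample block is at rest in the slot with its nose less than 2 mm from the hidden stop, and the screwdriver lies at rest, flat (within 0.17 rad), on the wooden pad, its handle point over the pad (y of stop_face in the frame of sample below 0.0435 m and x of driver_mid in the frame of pad between -0.06 and 0.06 m and y of driver_mid in the frame of pad between -0.095 and 0.095 m and z of driver_mid in the frame of pad between 0.022 and 0.036 m and linear speed of screwdriver below 0.02 m/s and linear speed of sample below 0.01 m/s and angle between the x axis of screwdriver and the z axis of pad, either way round above 1.4 rad); the robot touches nothing.
It fails at once if the stop is rammed: more than 20 N between the block and the stop (contact force between sample and stop_face above 20 N).
It fails at once if the fingers or the arm push the block (contact force between any of the fingers, the arm and sample above 1 N).
It fails at once if the block shoots along faster than 0.1 m/s (linear speed of sample above 0.1 m/s).
It fails at once if a bystander is moved more than 25 mm (distance of any of beaker, weight, vial, pack from where it was at the start of the episode above 0.025 m).
It also fails if it takes over 64 s, if anything falls off the work surface, if the arm or the gripper's body presses on something with over 40 N, if the wrist force passes 120 N, or if a joint passes its speed limit or range.

## Working session

There is one attempt and no reset: what is moved stays moved. The work goes in short steps, Python scripts to look and compute and a tool call to move; the robot and the scene stay as the last step left them, time stands still between calls to the robot, and variables do not carry over. Pictures are saved under pics/ and viewed, about 8 in all and at most 12, crops included, and the job is handed in when it is done.

Besides the shell and the picture viewer there is one more tool, called as name(argument=value, ...), one argument or row to a line, values as JSON. arm_command: Moves the arm, as the interface text tells. Its arguments: {"type":"object","properties":{"deltas":{"type":"string"},"force":{"type":"number"}},"required":["deltas"]}

```bash
mkdir -p pics; cat > h.py <<'E'
from workcell import *
import numpy as np, cv2
from scipy.spatial.transform import Rotation as R
def cam(n):
    m=camera_model(n); return m, R.from_rotvec(np.array(m["rvec"]).ravel()).as_matrix(), np.array(m["tvec"]).ravel()
def ray(n,u,v):
    m,Rm,t=cam(n); d=np.array([(u-m["cx"])/m["fx"],(v-m["cy"])/m["fy"]]); s=d.copy()
    for _ in range(20): s=d/(1+m["k1"]*(s@s))
    return -Rm.T@t, Rm.T@np.array([s[0],s[1],1])
def atz(n,u,v,z):
    c,d=ray(n,u,v); return c+d*(z-c[2])/d[2]
def proj(n,p):
    m,Rm,t=cam(n); q=Rm@np.array(p,float)+t; s=q[:2]/q[2]; s=s*(1+m["k1"]*(s@s))
    return np.array([m["fx"]*s[0]+m["cx"],m["fy"]*s[1]+m["cy"]])
def save(n,f,box=None,k=1):
    im=grab_frame(n)[:,:,::-1]
    if box: im=im[box[1]:box[3],box[0]:box[2]]
    cv2.imwrite("pics/"+f,cv2.resize(im,None,fx=k,fy=k,interpolation=cv2.INTER_CUBIC))
E
python3 -c "
from h import *
for n in('top','side'):
    save(n,n+'0.png',None,1.25); m,Rm,t=cam(n); print(n,m,-Rm.T@t)
print(state())"
```

```text
top {'fx': 487.589450484647, 'fy': 487.589450484647, 'cx': 312.45303891746045, 'cy': 206.31858336572628, 'k1': -0.13142578204798297, 'rvec': array([ 2.16105324, -2.1356169 ,  0.17545644]), 'tvec': array([  -5.930707  ,  559.37669734, 1218.45928815])} [ 369.61677945   14.62249274 1288.70094232]
side {'fx': 368.72553002912986, 'fy': 368.72553002912986, 'cx': 313.8097631758222, 'cy': 202.64966569296587, 'k1': -0.0879452534587287, 'rvec': array([ 0.12437616, -2.71831897,  1.44963505]), 'tvec': array([585.19117595,  58.26395906, 854.47044339])} [508.48907744 731.09677626 531.88297757]
{'time_s': 0.1, 'qpos': array([ 6.95017995e+01,  1.83477055e+01,  8.96987509e+01, -9.56430908e-04,
        7.20443285e+01, -1.14677551e+00]), 'qvel': array([-0.06513211, -0.08414154, -0.16222042, -0.06040925,  0.19997582,
        0.03006078]), 'effort': array([-2.64995615e-04, -4.13329518e+01, -2.32513404e+01,  7.28662871e-02,
        4.22063016e-02, -5.17885792e-05]), 'ee_pos': array([190.38794237, 542.08966349, 213.21159765]), 'ee_rot': array([-1.79909215e+02, -9.07741056e-04,  1.60648870e+02]), 'force': array([-0.6128101 ,  0.13629926, -0.95921195]), 'torque': array([0.06139279, 0.0350721 , 0.01341067]), 'gripper_width': 91.310812305099}
```

View pics/top0.png

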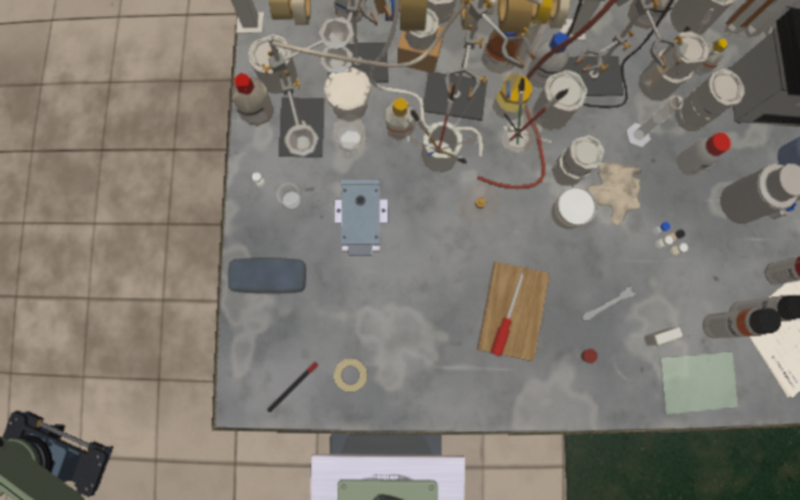

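View pics/side0.png

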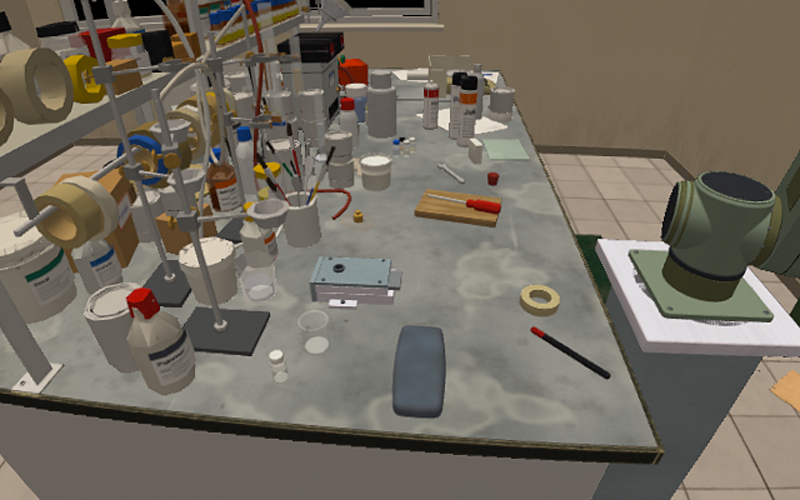

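```bash
python3 -c "
from h import *
im=grab_frame('top')[:,:,::-1]
A=im[138:228,258:320];B=im[204:294,376:446]
cv2.imwrite('pics/c1.png',cv2.resize(np.hstack([A,B]),None,fx=6,fy=6,interpolation=cv2.INTER_CUBIC))
im=grab_frame('side')[:,:,::-1]
A=im[195:255,240:330];B=im[145:185,325:415]
cv2.imwrite('pics/c2.png',cv2.resize(np.vstack([A,B]),None,fx=6,fy=6,interpolation=cv2.INTER_CUBIC)[:600])"
```

```text
(no output)
```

View pics/c1.png

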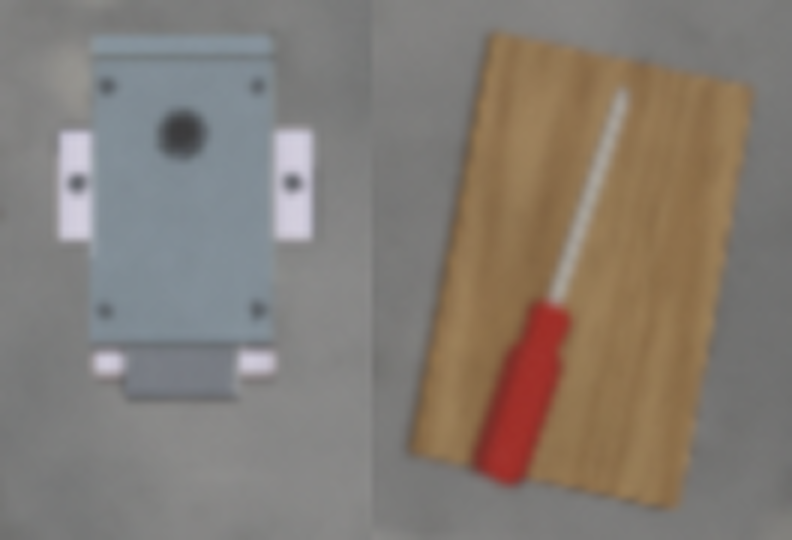

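View pics/c2.png

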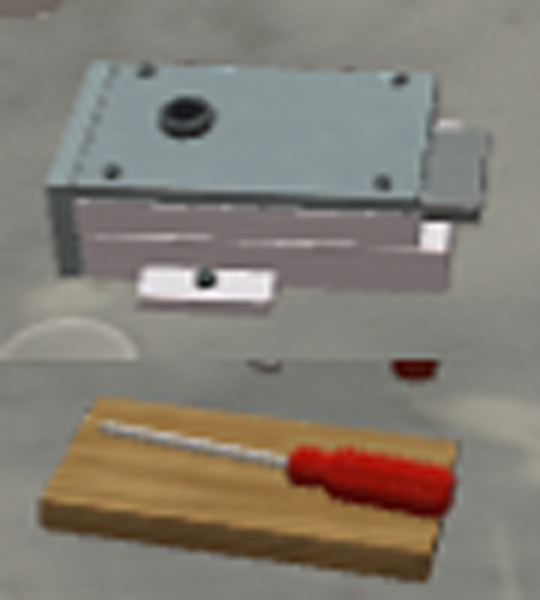

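```bash
cat > m.py <<'E'
from h import *
np.set_printoptions(precision=1,suppress=True)
A=lambda u,v,z:atz('top',258+u/6-.42,138+v/6-.42,z)[:2]
B=lambda u,v,z:atz('top',376+(u-372)/6-.42,204+v/6-.42,z)[:2]
C=lambda u,v,z:atz('side',240+u/6-.42,195+v/6-.42,z)[:2]
D=lambda u,v,z:atz('side',325+u/6-.42,145+(v-360)/6-.42,z)[:2]
print('front L,R',A(92,343,45),A(274,340,45),'far',A(92,37,45),A(272,36,45))
print('tail',A(124,400,31),A(238,398,31),'bed',A(92,377,22),A(276,376,22))
print('drv tip,butt,ferrule',B(624,90,30),B(498,478,30),B(560,302,30))
print('pad',B(490,32,18),B(752,88,18),B(676,508,18),B(408,455,18))
print('side front L,R',C(420,197,45),C(437,73,45),'far',C(48,185,45),C(95,62,45),'tail',C(480,208,31),C(490,130,31))
print('side tip',D(100,427,30),'ferr',D(288,465,30),'butt',D(450,492,30),'pad',D(40,503,18),D(95,400,18),D(457,440,18),D(435,550,18))
E
python3 m.py
```

```text
front L,R [588.  103.4] [590.3  24.9] far [724.6 106.8] [726.   27.7]
tail [565.5  89.9] [567.   40.3] bed [576.9 104.7] [578.4  24. ]
drv tip,butt,ferrule [ 532.3 -275.8] [ 363.8 -218.2] [ 439.5 -246. ]
pad [ 559.  -219.1] [ 535.3 -336.3] [ 350.9 -298.5] [ 373.4 -181.2]
side front L,R [586.3 104.7] [588.2  25.9] far [722.3 108.9] [723.4  28.9] tail [565.8  91.5] [566.2  42.6]
side tip [ 531.5 -273.4] ferr [ 438.7 -239.3] butt [ 362.4 -217.7] pad [ 558.1 -213.4] [ 535.8 -328.9] [ 349.9 -297.2] [ 371.4 -182.1]
```

```bash
cat >> h.py <<'E'
def go(p,yaw):
    s=state(); r=R.from_euler('xyz',s['ee_rot'],degrees=True); t=R.from_euler('xyz',[180,0,yaw],degrees=True)
    print('t',s['time_s'],'pos',s['ee_pos'].round(2),'rot',s['ee_rot'].round(2),'F',s['force'].round(2),'w',round(s['gripper_width'],1))
    print('tool delta',r.inv().apply(np.array(p)-s['ee_pos']).round(2),'turn',np.degrees((r.inv()*t).as_rotvec()).round(2))
E
python3 -c "
from h import *
go([420,-237,120],161.5)
for uv in((228,275),(306,275),(265,258),(265,292)): print(atz('top',uv[0]*.8,uv[1]*.8,30))"
```

```text
t 0.2 pos [190.47 542.22 213.43] rot [-179.94    0.    160.65] F [ 0.77 -0.78  0.17] w 90.8
tool delta [-474.79 -659.02   94.15] turn [-0.06 -0.   -0.85]
[520.71870198 340.43069936  30.        ]
[523.01643482 176.22975018  30.        ]
[557.69813789 263.64942642  30.        ]
[486.25014553 260.76131491  30.        ]
```

arm_command(
  deltas="-31 -43 2 0 0 0 91; -32 -44 5 0 0 0 91; -32 -44 5 0 0 0 91; -32 -44 5 0 0 0 91; -32 -44 5 0 0 0 91",
  force=50,
)

```text
time_s: 0.82
ee_pos: [268.2, 281.5, 191.8]
ee_rot: [180.0, 0.0, 160.7]
force: [1.3, -0.3, 0.1]
gripper_width: 90.7
```

arm_command(
  deltas="-32 -44 5 0 0 0 91; -32 -44 5 0 0 0 91; -32 -44 5 0 0 0 91; -32 -44 5 0 0 0 91; -32 -44 5 0 0 0 91",
)

```text
time_s: 1.45
ee_pos: [346.3, 20.9, 167.0]
ee_rot: [180.0, 0.1, 160.6]
force: [0.3, 1.3, 0.4]
gripper_width: 91.0
```

arm_command(
  deltas="-32 -44 5 0 0 -0.8 91; -32 -44 5 0 0 0 91; -32 -44 5 0 0 0 91; -32 -44 5 0 0 0 91; -29 -44 5 0 0 0 91",
)

```text
time_s: 2.08
ee_pos: [424.5, -238.1, 141.7]
ee_rot: [180.0, 0.0, 161.4]
force: [1.5, -0.4, 0.3]
gripper_width: 91.0
```

```bash
python3 -c "
from h import *
go([420,-237,15],161.5)"
```

```text
t 2.075 pos [ 424.52 -238.09  141.69] rot [1.7998e+02 2.0000e-02 1.6141e+02] F [ 1.51 -0.38  0.3 ] w 91.0
tool delta [  4.67  -0.45 126.69] turn [ 0.02  0.02 -0.09]
```

arm_command(
  deltas="2 -0.5 40 0 0 0 91; 2.7 0 40 0 0 0 91; 0 0 25 0 0 0 91; 0 0 11 0 0 0 91; 0 0 5 0 0 0 91",
)

```text
time_s: 2.7
ee_pos: [419.8, -235.2, 20.8]
ee_rot: [180.0, 0.0, 161.4]
force: [-0.4, -0.3, -0.0]
gripper_width: 91.1
```

```bash
python3 -c "
from h import *
go([420,-237,20],161.5)
save('top','g1.png',(360,190,460,290),6)"
```

```text
t 2.7 pos [ 419.8  -235.19   20.8 ] rot [1.7999e+02 1.0000e-02 1.6145e+02] F [-0.4 -0.3 -0. ] w 91.1
tool delta [-0.76 -1.65  0.8 ] turn [ 0.01  0.01 -0.05]
```

View pics/g1.png

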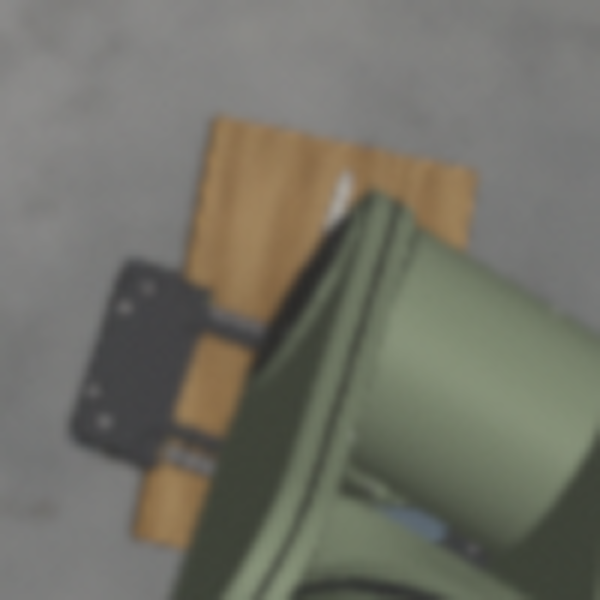

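The view is mostly arm; the tip still lies at crop pixel (345,180), unmoved. Closing now.

arm_command(
  deltas="-0.7 -1.6 0.5 0 0 0 91; 0 0 0 0 0 0 20; 0 0 0 0 0 0 20; 0 0 0 0 0 0 20; 0 0 0 0 0 0 20",
  force=50,
)

```text
time_s: 3.38
ee_pos: [419.7, -236.8, 20.5]
ee_rot: [180.0, 0.0, 161.4]
force: [0.1, 0.8, -0.9]
gripper_width: 53.9
```

arm_command(
  deltas="0 0 0 0 0 0 20; 0 0 0 0 0 0 20; 0 0 0 0 0 0 20; 0 0 0 0 0 0 20",
)

```text
time_s: 3.88
ee_pos: [419.8, -236.8, 20.4]
ee_rot: [180.0, 0.0, 161.4]
force: [-0.6, -0.8, 1.1]
gripper_width: 23.9
```

arm_command(
  deltas="0 0 0 0 0 0 20; 0 0 0 0 0 0 20; 0 0 -3 0 0 0 20; 0 0 -15 0 0 0 20; 0 0 -30 0 0 0 20",
)

```text
time_s: 4.5
ee_pos: [418.7, -236.3, 68.1]
ee_rot: [180.0, -0.2, 161.4]
force: [0.2, -0.3, -1.3]
gripper_width: 23.8
```

arm_command(
  deltas="0 0 -30 0 0 0 20; 0 0 -25 0 0 0 20; 0 0 0 0 0 0 20",
)

```text
time_s: 4.88
ee_pos: [420.8, -237.5, 125.0]
ee_rot: [-179.9, 0.3, 161.4]
force: [0.4, -0.1, -0.9]
gripper_width: 24.1
```

```bash
python3 -c "
from h import *
go([420,30,123],181.4)
A=grab_frame('side')[110:190,310:430,::-1]
cv2.imwrite('pics/g2.png',cv2.resize(A,None,fx=5,fy=5,interpolation=cv2.INTER_CUBIC))"
```

```text
t 4.875 pos [ 420.8  -237.5   125.04] rot [-179.95    0.25  161.45] F [ 0.41 -0.09 -0.94] w 24.1
tool delta [ 85.87 253.34   1.44] turn [ -0.09   0.24 -19.95]
```

View pics/g2.png

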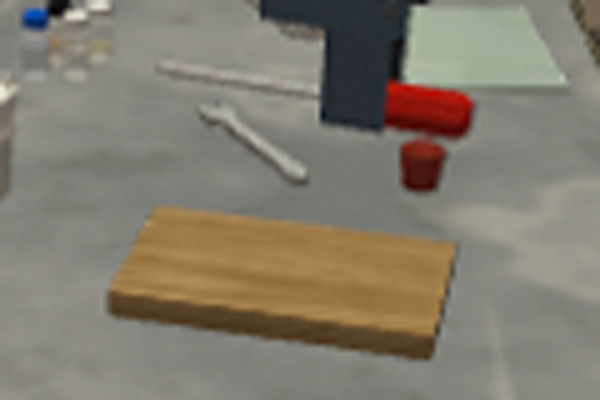

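```bash
python3 -c "
from h import *
p=atz('side',310+158/5-.4,110+67/5-.4,134.6);print(p,p-state()['ee_pos'])
print(proj('side',[420.8+113.8,-237.5-38.1,134.6]),310+158/5-.4,110+67/5-.4)"
```

```text
[ 534.34823026 -273.25446983  134.6       ] [114.54111264 -36.3551467   10.96390863]
[341.14151386 122.69368681] 341.20000000000005 123.0
```

arm_command(
  deltas="15 47 0 0 0 -4 20; 16 48 0 0 0 -4 20; 13 49 0 0 0 -4 20; 9 50 0 0 0 -4 20; 6 50 0 0 0 -4 20",
)

```text
time_s: 5.55
ee_pos: [404.9, 15.9, 122.1]
ee_rot: [180.0, -0.1, -178.4]
force: [1.0, -0.2, -1.0]
gripper_width: 23.9
```

arm_command(
  deltas="0 30 0 0 0 0 20; 0 10 0 0 0 0 20; 0 0 0 0 0 0 20",
)

```text
time_s: 5.92
ee_pos: [404.7, 54.3, 122.7]
ee_rot: [-180.0, -0.1, -178.5]
force: [0.0, -0.4, -0.9]
gripper_width: 24.0
```

```bash
python3 -c "
from h import *
go([428,61,17.5],181.4)"
```

```text
t 5.925 pos [404.72  54.32 122.67] rot [-1.7997e+02 -1.0000e-01 -1.7849e+02] F [ 0.02 -0.36 -0.92] w 24.0
tool delta [-23.62   6.11 105.13] turn [-0.03 -0.1   0.11]
```

arm_command(
  deltas="-5 3 35 0 0 0 20; -5 3 35 0 0 0 20; -3 0 20 0 0 0 20; 0 0 9 0 0 0 20; 0 0 4 0 0 0 20",
)

```text
time_s: 6.55
ee_pos: [418.0, 60.0, 20.1]
ee_rot: [-180.0, -0.0, -178.6]
force: [-0.7, 0.0, 0.2]
gripper_width: 24.3
```

```bash
python3 -c "
from h import *
go([428,61,17.5],181.4)
A=grab_frame('side')[165:255,230:380,::-1]
cv2.imwrite('pics/g3.png',cv2.resize(A,None,fx=5,fy=5,interpolation=cv2.INTER_CUBIC))"
```

```text
t 6.55 pos [418.    60.02  20.15] rot [-1.7999e+02 -3.0000e-02 -1.7862e+02] F [-0.72  0.01  0.24] w 24.3
tool delta [-10.02   0.73   2.64] turn [-0.01 -0.03 -0.02]
```

View pics/g3.png

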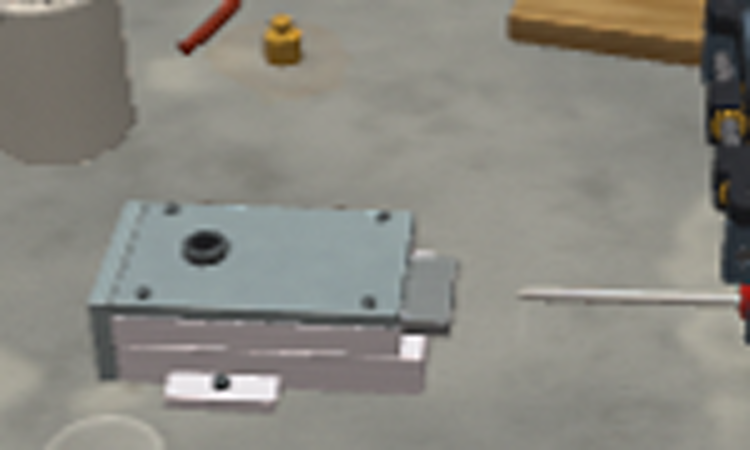

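```bash
python3 -c "
from h import *
print(proj('side',[538,62.9,29.7]), 230+520/5-.4,165+293/5-.4, atz('side',333.6,223.2,29.7))"
```

```text
[332.92464147 222.54524847] 333.6 223.2 [536.34341554  65.23390744  29.7       ]
```

arm_command(
  deltas="-5 0.5 2 0 0 0 20; -5 0.7 0.7 0 0 0 20; -3 0 0 0 0 0 20; -2 0 0 0 0 0 20; 0 0 0 0 0 0 20",
)

```text
time_s: 7.22
ee_pos: [433.2, 62.4, 17.8]
ee_rot: [180.0, 0.0, -178.6]
force: [0.5, 0.4, -1.0]
gripper_width: 24.0
```

arm_command(
  deltas="-2 0 0 0 0 0 20; -2 0 0 0 0 0 20; -2 0 0 0 0 0 20; -2 0 0 0 0 0 20; -1 0 0 0 0 0 20",
)

```text
time_s: 7.85
ee_pos: [442.2, 62.6, 17.7]
ee_rot: [180.0, 0.0, -178.6]
force: [0.3, -0.5, 1.1]
gripper_width: 24.1
```

arm_command(
  deltas="-1 0 0 0 0 0 20; -1 0 0 0 0 0 20; -1 0 0 0 0 0 20; -1 0 0 0 0 0 20; -1 0 0 0 0 0 20",
)

```text
time_s: 8.48
ee_pos: [447.0, 62.7, 17.7]
ee_rot: [180.0, -0.0, -178.6]
force: [-0.5, 0.1, -0.3]
gripper_width: 23.6
```

arm_command(
  deltas="-1 0 0 0 0 0 20; -1 0 0 0 0 0 20; -1 0 0 0 0 0 20; -1 0 0 0 0 0 20; -1 0 0 0 0 0 20",
)

```text
time_s: 9.1
ee_pos: [452.1, 62.8, 17.7]
ee_rot: [180.0, 0.0, -178.6]
force: [-0.3, 0.6, -1.7]
gripper_width: 23.9
```

```bash
python3 -c "
from h import *
go([460,63,17.5],181.4)
A=grab_frame('side')[165:255,230:380,::-1]
cv2.imwrite('pics/g4.png',cv2.resize(A,None,fx=5,fy=5,interpolation=cv2.INTER_CUBIC))"
```

```text
t 9.1 pos [452.07  62.82  17.73] rot [ 179.99    0.   -178.56] F [-0.34  0.55 -1.68] w 23.9
tool delta [-7.93 -0.02  0.23] turn [0.01 0.   0.04]
```

View pics/g4.png

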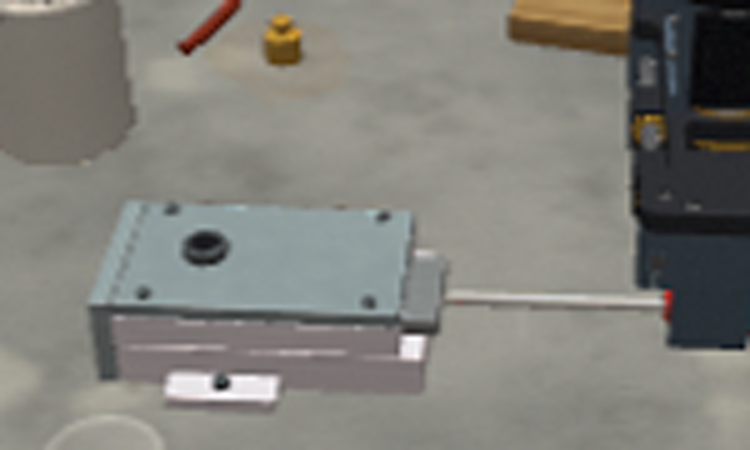

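The shaft tip meets the tail at about (445,297) and the tail edge has moved in from 455 to 445 px, so contact is true and mid-face.

arm_command(
  deltas="-1.3 0 0 0 0 0 20; -1.3 0 0 0 0 0 20; -1.3 0 0 0 0 0 20; -1.3 0 0 0 0 0 20; -1.3 0 0 0 0 0 20",
)

```text
time_s: 9.78
ee_pos: [458.6, 63.0, 17.7]
ee_rot: [180.0, 0.0, -178.6]
force: [-0.6, -0.0, -0.6]
gripper_width: 23.7
```

arm_command(
  deltas="-1.3 0 0 0 0 0 20; -1.3 0 0 0 0 0 20; -1.3 0 0 0 0 0 20; -1 0 0 0 0 0 20; -0.6 0 0 0 0 0 20",
)

```text
time_s: 10.4
ee_pos: [464.0, 63.1, 17.7]
ee_rot: [180.0, -0.0, -178.6]
force: [-1.0, 0.1, -1.5]
gripper_width: 24.1
```

arm_command(
  deltas="-0.6 0 0 0 0 0 20; -0.6 0 0 0 0 0 20; -0.6 0 0 0 0 0 20; -0.6 0 0 0 0 0 20; 0 0 0 0 0 0 20",
)

```text
time_s: 11.02
ee_pos: [466.5, 63.2, 17.8]
ee_rot: [180.0, 0.0, -178.6]
force: [-0.1, 0.7, 0.8]
gripper_width: 24.1
```

arm_command(
  deltas="-0.6 0 0 0 0 0 20; -0.6 0 0 0 0 0 20; -0.6 0 0 0 0 0 20; -0.6 0 0 0 0 0 20; 0 0 0 0 0 0 20",
)

```text
time_s: 11.65
ee_pos: [468.9, 63.3, 17.7]
ee_rot: [180.0, 0.0, -178.6]
force: [0.2, -0.0, -1.0]
gripper_width: 23.5
```

arm_command(
  deltas="-0.6 0 0 0 0 0 20; -0.6 0 0 0 0 0 20; -0.6 0 0 0 0 0 20; -0.6 0 0 0 0 0 20; 0 0 0 0 0 0 20",
)

```text
time_s: 12.28
ee_pos: [471.3, 63.3, 17.8]
ee_rot: [180.0, 0.0, -178.6]
force: [-0.7, 0.0, -0.7]
gripper_width: 23.9
```

arm_command(
  deltas="-0.6 0 0 0 0 0 20; -0.6 0 0 0 0 0 20; -0.6 0 0 0 0 0 20; -0.6 0 0 0 0 0 20; 0 0 0 0 0 0 20",
)

```text
time_s: 12.9
ee_pos: [473.7, 63.4, 17.7]
ee_rot: [180.0, 0.0, -178.6]
force: [-0.7, -0.1, -0.2]
gripper_width: 24.1
```

arm_command(
  deltas="-0.6 0 0 0 0 0 20; -0.6 0 0 0 0 0 20; -0.6 0 0 0 0 0 20; -0.6 0 0 0 0 0 20; 0 0 0 0 0 0 20",
)

```text
time_s: 13.52
ee_pos: [475.8, 63.4, 17.7]
ee_rot: [180.0, -0.0, -178.6]
force: [0.1, -0.3, -0.6]
gripper_width: 24.1
```

arm_command(
  deltas="-0.6 0 0 0 0 0 20; -0.6 0 0 0 0 0 20; 0 0 0 0 0 0 20",
)

```text
time_s: 13.9
ee_pos: [476.3, 63.4, 17.5]
ee_rot: [-180.0, -0.1, -178.6]
force: [-4.2, -0.7, -1.3]
gripper_width: 24.0
```

arm_command(
  deltas="0 0 0 0 0 0 20; 0 0 0 0 0 0 20",
)

```text
time_s: 14.15
ee_pos: [476.5, 63.4, 17.6]
ee_rot: [-180.0, -0.1, -178.6]
force: [-4.7, -0.0, 0.1]
gripper_width: 23.5
```

arm_command(
  deltas="-0.6 0 0 0 0 0 20; 0 0 0 0 0 0 20; 0 0 0 0 0 0 20",
)

```text
time_s: 14.52
ee_pos: [476.8, 63.4, 17.5]
ee_rot: [-180.0, -0.1, -178.6]
force: [-5.1, 0.2, -0.5]
gripper_width: 24.2
```

arm_command(
  deltas="-0.8 0 0 0 0 0 20; 0 0 0 0 0 0 20; 0 0 0 0 0 0 20",
)

```text
time_s: 14.9
ee_pos: [477.0, 63.4, 17.3]
ee_rot: [-180.0, -0.2, -178.6]
force: [-6.2, 0.2, -0.4]
gripper_width: 23.8
```

arm_command(
  deltas="0.3 0 0 0 0 0 20; 0.3 0 0 0 0 0 20; 0 0 0 0 0 0 20",
)

```text
time_s: 15.28
ee_pos: [476.9, 63.4, 17.5]
ee_rot: [-180.0, -0.1, -178.6]
force: [-5.7, 0.4, -1.0]
gripper_width: 23.7
```

arm_command(
  deltas="0.3 0 0 0 0 0 20; 0.3 0 0 0 0 0 20; 0 0 0 0 0 0 20",
)

```text
time_s: 15.65
ee_pos: [476.9, 63.4, 17.6]
ee_rot: [180.0, -0.1, -178.6]
force: [-5.7, 0.5, -0.1]
gripper_width: 23.9
```

arm_command(
  deltas="0.3 0 0 0 0 0 20; 0.3 0 0 0 0 0 20; 0 0 0 0 0 0 20",
)

```text
time_s: 16.02
ee_pos: [476.8, 63.4, 17.8]
ee_rot: [180.0, 0.0, -178.6]
force: [-4.5, -0.9, 0.5]
gripper_width: 23.8
```

arm_command(
  deltas="0.3 0 0 0 0 0 20; 0.3 0 0 0 0 0 20; 0 0 0 0 0 0 20",
)

```text
time_s: 16.4
ee_pos: [476.6, 63.5, 17.9]
ee_rot: [180.0, 0.1, -178.6]
force: [-4.2, -0.1, -0.8]
gripper_width: 23.8
```

arm_command(
  deltas="0.4 0 0 0 0 0 20; 0.4 0 0 0 0 0 20; 0 0 0 0 0 0 20",
)

```text
time_s: 16.77
ee_pos: [476.1, 63.5, 17.9]
ee_rot: [180.0, 0.1, -178.6]
force: [-2.3, -0.5, -0.3]
gripper_width: 23.4
```

arm_command(
  deltas="0.4 0 0 0 0 0 20; 0.4 0 0 0 0 0 20; 0 0 0 0 0 0 20",
)

```text
time_s: 17.15
ee_pos: [475.5, 63.5, 18.0]
ee_rot: [180.0, 0.1, -178.5]
force: [0.9, -0.1, -0.1]
gripper_width: 23.8
```

arm_command(
  deltas="0.4 0 0 0 0 0 20; 0.4 0 0 0 0 0 20; 0 0 0 0 0 0 20",
)

```text
time_s: 17.52
ee_pos: [473.8, 63.4, 17.8]
ee_rot: [180.0, 0.0, -178.6]
force: [0.2, 0.2, 0.2]
gripper_width: 24.0
```

arm_command(
  deltas="0.4 0 0 0 0 0 20; 0.4 0 0 0 0 0 20; 0 0 0 0 0 0 20",
)

```text
time_s: 17.9
ee_pos: [472.9, 63.3, 17.7]
ee_rot: [180.0, -0.0, -178.6]
force: [0.2, 0.5, -0.1]
gripper_width: 24.1
```

arm_command(
  deltas="5 0 0 0 0 0 20; 15 0 0 0 0 0 20; 20 0 0 0 0 0 20; 15 0 0 0 0 0 20; 0 0 -15 0 0 0 20",
)

```text
time_s: 18.52
ee_pos: [414.7, 61.7, 32.1]
ee_rot: [-180.0, -0.3, -178.5]
force: [1.2, 0.2, -1.2]
gripper_width: 24.5
```

arm_command(
  deltas="0 0 -30 0 0 0 20; 0 0 -40 0 0 0 20; 0 -40 -20 0 0 0 20; 0 -50 0 0 0 4 20; 0 -50 0 0 0 4 20",
)

```text
time_s: 19.15
ee_pos: [417.7, -79.1, 123.2]
ee_rot: [-180.0, 0.1, 173.4]
force: [1.1, -0.8, -0.6]
gripper_width: 24.0
```

arm_command(
  deltas="0 -50 0 0 0 4 20; 0 -50 0 0 0 4 20; 0 -30 0 0 0 4 20; 0 -10 0 0 0 0 20; 0 0 0 0 0 0 20",
)

```text
time_s: 19.77
ee_pos: [392.0, -214.9, 122.6]
ee_rot: [180.0, -0.0, 161.4]
force: [-0.0, 0.4, -1.6]
gripper_width: 24.1
```

```bash
python3 -c "
from h import *
go([425,-238.5,120],161.4)"
```

```text
t 19.775 pos [ 391.98 -214.94  122.58] rot [ 1.7996e+02 -3.0000e-02  1.6144e+02] F [-0.    0.43 -1.6 ] w 24.1
tool delta [-38.8  -11.82   2.55] turn [ 0.04 -0.03  0.04]
```

arm_command(
  deltas="-15 -6 0 0 0 0 20; -18 -6 0 0 0 0 20; -6 0 5 0 0 0 20; 0 0 10 0 0 0 20; 0 0 0 0 0 0 20",
)

```text
time_s: 20.4
ee_pos: [424.4, -238.0, 106.4]
ee_rot: [179.9, -0.2, 161.5]
force: [0.3, 0.1, -0.2]
gripper_width: 23.9
```

```bash
python3 -c "
from h import *
go([425,-238.5,22],161.4)
A=grab_frame('side')[110:190,310:430,::-1]
cv2.imwrite('pics/g5.png',cv2.resize(A,None,fx=5,fy=5,interpolation=cv2.INTER_CUBIC))
s=state()['ee_pos'];print(proj('side',s+[113.8,-38.1,9.6]))"
```

```text
t 20.4 pos [ 424.42 -237.99  106.37] rot [179.95  -0.2  161.49] F [ 0.28  0.12 -0.18] w 23.9
tool delta [-1.01 -0.37 84.37] turn [ 0.05 -0.2   0.09]
[339.62315657 128.43109773]
```

View pics/g5.png

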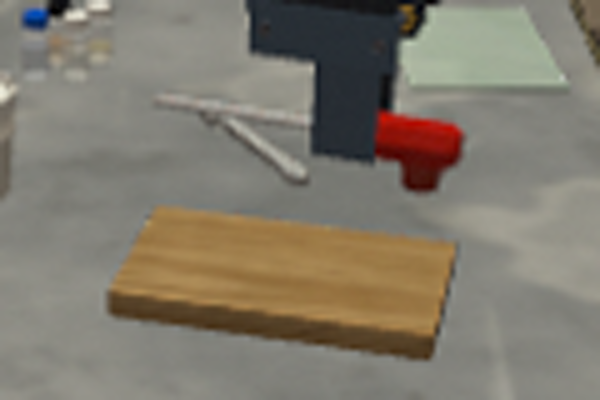

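The tip at crop (155,98) is within 1 px of prediction, so the driver has not slipped. Lowering.

arm_command(
  deltas="-0.5 0 35 0 0 0 20; 0 0 30 0 0 0 20; 0 0 13 0 0 0 20; 0 0 4 0 0 0 20; 0 0 1.5 0 0 0 20",
)

```text
time_s: 21.08
ee_pos: [426.7, -239.6, 24.8]
ee_rot: [-180.0, 0.1, 161.4]
force: [-0.5, 0.0, -0.2]
gripper_width: 24.0
```

arm_command(
  deltas="0 0 0.8 0 0 0 20; 0 0 0.5 0 0 0 20; 0 0 0 0 0 0 20",
)

```text
time_s: 21.45
ee_pos: [426.2, -239.4, 23.2]
ee_rot: [-180.0, 0.0, 161.4]
force: [0.2, 0.5, -1.4]
gripper_width: 24.1
```

arm_command(
  deltas="0 0 1 0 0 0 20; 0 0 0.8 0 0 0 20; 0 0 0.6 0 0 0 20; 0 0 0 0 0 0 20",
)

```text
time_s: 21.95
ee_pos: [426.1, -239.2, 20.4]
ee_rot: [180.0, -0.0, 161.4]
force: [-1.3, 0.2, -0.8]
gripper_width: 24.2
```

arm_command(
  deltas="0 0 0.2 0 0 0 24; 0 0 0 0 0 0 30; 0 0 0 0 0 0 40; 0 0 0 0 0 0 60; 0 0 0 0 0 0 91",
  force=10,
)

```text
time_s: 22.58
ee_pos: [426.1, -239.3, 20.3]
ee_rot: [180.0, 0.0, 161.4]
force: [0.1, 0.2, 1.1]
gripper_width: 57.0
```

arm_command(
  deltas="0 0 0 0 0 0 91; 0 0 0 0 0 0 91; 0 0 0 0 0 0 91; 0 0 0 0 0 0 91; 0 0 0 0 0 0 91",
)

```text
time_s: 23.2
ee_pos: [426.1, -239.3, 20.3]
ee_rot: [180.0, 0.0, 161.4]
force: [-0.5, 0.7, -0.0]
gripper_width: 91.1
```

arm_command(
  deltas="0 0 -5 0 0 0 91; 0 0 -20 0 0 0 91; 0 0 -40 0 0 0 91; 0 0 -50 0 0 0 91; 0 0 -40 0 0 0 91",
)

```text
time_s: 23.82
ee_pos: [426.3, -239.4, 177.7]
ee_rot: [-180.0, 0.1, 161.4]
force: [0.9, -0.2, 0.5]
gripper_width: 90.8
```

arm_command(
  deltas="30 0 0 0 0 0 91; 40 0 0 0 0 0 91; 20 0 0 0 0 0 91; 0 0 0 0 0 0 91",
)

```text
time_s: 24.32
ee_pos: [340.4, -210.5, 175.7]
ee_rot: [-180.0, 0.1, 161.4]
force: [0.2, -0.3, -0.0]
gripper_width: 90.6
```

```bash
python3 -c "
from h import *
print(state()['ee_pos'],state()['time_s'])
A=grab_frame('side')[130:260,230:420,::-1]
cv2.imwrite('pics/g6.png',cv2.resize(A,None,fx=4,fy=4,interpolation=cv2.INTER_CUBIC))"
```

```text
[ 340.3808461  -210.53024759  175.70842381] 24.325
```

View pics/g6.png

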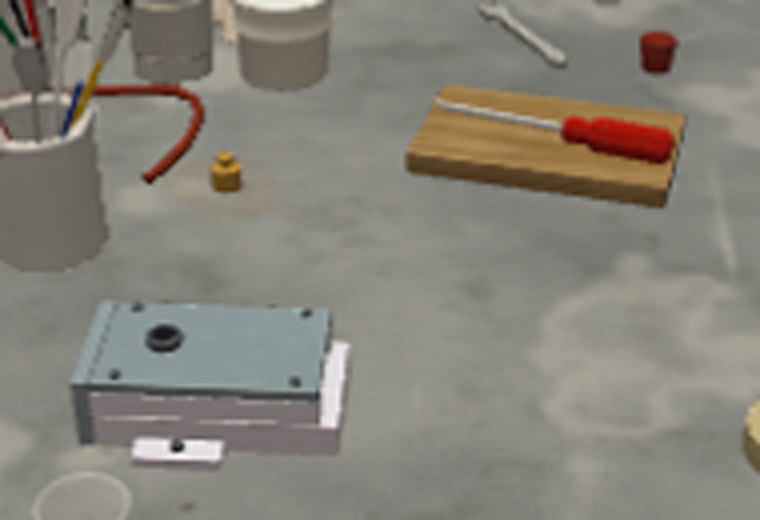

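The driver lies flat on the pad, with its tip at (440,103) and its butt at (672,142). The block's tail is hidden inside the mouth, and the weight and beaker still stand in place. Handing in.

```bash
python3 -c "
from workcell import *
print(job_done())"
```

```text
the job is handed in; nothing more can be done
None
```

I took the screwdriver from the pad, nudged the block along the slot until it met the sprung stop, and laid the screwdriver back on the pad. The job is handed in at about 24 s of the 64 s allowed; it gave no verdict.

- **Block:** I felt the stop with the tail about 7 mm inside the mouth. The wrist force rose gradually to at most about 6 N. On a slow withdrawal, the stop pushed back over about 1.5 mm until the force went to zero, as a sprung stop would. I did not touch the block again afterwards, so the final gap of under 2 mm is inferred from the force, not seen.
- **Screwdriver:** the last picture shows it flat on the pad. The gripper was open and well clear.
- **Other things:** the brass weight and beaker look unmoved in that picture. The vial and pack were outside its view, but the arm's path stayed well clear of them.

No check failed. The only differences were camera positions 1–2 mm from the predicted ones, within the calibration.

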